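# Ring the hall bell and point out the red-tagged key

### The job

Call your flatmate and show her which key to take: press the thumb lever of the bicycle bell all the way down, gently, and let it spring back. Then come down from above and point at the red key tag, fingers pointing downward with the fingertips about 2 cm over the middle of the tag, and stay there for about two seconds without touching any key or the rack and without pointing at the other keys. Finally raise the hand a good hand's breadth clear of everything; nothing may be picked up, and everything must stay where it is.

Things in the scene. Friction and masses are not known exactly. Their poses are not given: they have to be found in the camera images.
- bell: Chrome bicycle bell on a dark wooden block that stands loose on the shelf (about 0.6 kg). Origin: centre of the block's underside; block 130 (x) x 80 (y) x 22 mm. The dome (58 mm across, its top at z = 76 mm) is centred at x = +20 mm; the thumb lever sticks out from under it towards -x, above the block. z up.
- bell_pad (a point): Centre of the upper face of the lever's black thumb pad, 26 (along the lever) x 32 mm, 52 mm above the shelf at rest; it is 29 mm in front of the dome's edge. Axes turn with the lever; x points to the dome.
- bell_lever (a joint): Angle of the thumb lever: 0 at rest, up to 0.35 rad pressed down against the stop (the pad sinks about 13 mm; the bell rings from about 0.22 rad, 8 mm). A spring returns it; about 1.3 N starts it and 6 N holds it fully down. Pressing within the block's outline does not tip the bell.
- rack: Steel key rack, a flat plate fixed on the shelf, 105 (x) x 230 (y) x 12 mm. Origin: centre of its underside. Three keys lie side by side on it, 70 mm apart along its y axis, in any order, tags all at its -x side.
- red_tag (a point): Centre of the red key tag's upper face, 17 mm above the shelf: the thing to point at.
- blue_tag (a point): Centre of the blue key tag's upper face, 17 mm above the shelf.
- yellow_tag (a point): Centre of the yellow key tag's upper face, 17 mm above the shelf.
- red_key: Flat brass key with a red plastic tag, lying loose on the rack, not to be touched. Origin: centre of the tag's underside (the rack's top surface). The tag is 36 x 30 x 5 mm; the 3 mm thick key runs from it to 76 mm along the body's +x. z up.
- blue_key: Flat brass key with a blue plastic tag, lying loose on the rack, not to be touched. Origin: centre of the tag's underside (the rack's top surface). The tag is 36 x 30 x 5 mm; the 3 mm thick key runs from it to 76 mm along the body's +x. z up.
- yellow_key: Flat brass key with a yellow plastic tag, lying loose on the rack, not to be touched. Origin: centre of the tag's underside (the rack's top surface). The tag is 36 x 30 x 5 mm; the 3 mm thick key runs from it to 76 mm along the body's +x. z up.
- ashtray: Round glass ashtray used as a dish, 88 mm across, 32 mm high, loose. Origin: centre of its underside. Leave alone.
- umbrella_handle: Blue plastic crook handle of an umbrella lying on the shelf, about 210 x 85 mm, 27 mm high, loose. Origin: under the middle of its length (x along it). Leave alone.
- stapler: Red stapler with a black press button, 130 (x) x 36 x 52 mm, loose. Origin: centre of its underside. Leave alone.
- polish_tin: Round shoe-polish tin with a yellow lid, 74 mm across, 24 mm high, loose. Origin: centre of its underside. Leave alone.
- clothes_brush: Wooden clothes brush, bristles down, 150 (x) x 42 x 36 mm, loose. Origin: centre of its underside. Leave alone.
Things that resemble listed ones, but are neither listed nor needed, are in the scene too. What is shaped like the bell but blue or green is not meant.

How it is judged:
On the way, in this order (a step that is already met when the one before it is completed fails the run):
1. the bell's thumb lever is pressed down (at least 0.22 rad) (value of joint bell_lever above 0.22 rad), for 0.05 s.
2. with the lever sprung back, the tool points down at the red tag for about two seconds: tool point within 18 mm sideways and 22 to 65 mm above the tag (tips 3 to 46 mm above it) (value of joint bell_lever below 0.06 rad and horizontal distance between the grasp point and red_tag below 0.018 m and z of the grasp point in the frame of red_tag between 0.022 and 0.065 m and angle between the grasp point's own z axis and vertical above 2.3 rad), for 1.8 s.
At the end, for the whole second after the job is handed in: The lever is back up (under 0.06 rad), the tool point is more than 120 mm above the shelf, the bell is at rest within 20 mm of its start, the keys within 6 mm and the other things within 10 mm of theirs (value of joint bell_lever below 0.06 rad and height (world z) of the grasp point above 0.12 m and distance of bell from where it was at the start of the episode below 0.02 m and linear speed of bell below 0.02 m/s and distance of each of red_key, blue_key, yellow_key from where it was at the start of the episode below 0.006 m and distance of each of ashtray, umbrella_handle, stapler, polish_tin, clothes_brush from where it was at the start of the episode below 0.01 m); the robot touches nothing.
It fails at once if a key or the key rack is touched (contact force between any of the fingers, the arm and red_key above 0.2 N or contact force between any of the fingers, the arm and blue_key above 0.2 N or contact force between any of the fingers, the arm and yellow_key above 0.2 N or contact force between any of the fingers, the arm and rack above 0.2 N).
It fails at once if the tool points at the blue or yellow tag (tool point within 18 mm sideways and less than 65 mm above it) ((horizontal distance between the grasp point and blue_tag below 0.018 m and z of the grasp point in the frame of blue_tag below 0.065 m) or (horizontal distance between the grasp point and yellow_tag below 0.018 m and z of the grasp point in the frame of yellow_tag below 0.065 m)).
It fails at once if a key is moved or lifted by more than 6 mm, or another thing on the shelf by more than 10 mm (distance of any of red_key, blue_key, yellow_key from where it was at the start of the episode above 0.006 m or distance of any of ashtray, umbrella_handle, stapler, polish_tin, clothes_brush from where it was at the start of the episode above 0.01 m).
It fails at once if the bell is shoved, lifted or carried by more than 20 mm (distance of bell from where it was at the start of the episode above 0.02 m).
It fails at once if the bell is pressed with more than 30 N (contact force between any of the fingers, the arm and bell above 30 N).
It also fails if it takes over 45 s, if anything falls off the work surface, if the arm or the gripper's body presses on something with over 40 N, if the wrist force passes 120 N, or if a joint passes its speed limit or range.

### The arm

A 6-joint arm with a two-finger parallel gripper is mounted at the origin on the work surface. World frame = base frame: x ahead of the robot, y to its left, z up, the work surface at z = 0. Lengths are in m, angles in rad, forces in N, time in s.
With the tool pointing down it reaches from about 0.25 to 0.775 m from the base axis. Payload 4 kg.
Tool frame: the origin (TCP) lies between the finger pads, 19 mm behind the fingertips; this is the grasp point; z points along the fingers, y is the line along which they close (so a half turn about z gives the same grasp; the last joint's range is limited). The gripper opens to 94 mm and grips with 3 to 60 N. Pads are 16 mm wide; open, the fingers measure 119 mm over their backs; the gripper's body (75 mm by 177 mm) begins 78 mm behind the grasp point.
Start: joints at [1.133, 0.087, 1.371, -0, 1.684, -0.103], TCP at [0.181, 0.519, 0.224] pointing down, gripper open.
Joint ranges: [-3.1, 3.1], [-0.76, 2.03], [0.27, 2.55], [-1.08, 4.22], [0.17, 2.65], [-2.57, 2.57]. Speed limits (rad/s): [2.79, 2.79, 3.14, 3.14, 3.14, 3.14].

### API

Orientations are given as [roll, pitch, yaw] about the fixed x, y, z axes, in that order (R = Rz(yaw) Ry(pitch) Rx(roll)).
In Python, from bench import * gives the robot as it stands. The module is installed in compiled form; this text tells all that it offers.
- The arm moves only by the tool servo_tool, never from a script. Its argument "targets" is a list of rows, each a list of 4 numbers: the shift along the tool's x, y, z in cm, then the turn about the tool's z in degrees. A call has 1 to 8 rows; each row is the pose to reach, as a shift and turn from the pose commanded when the call began, along the tool's axes at that moment; what a row does not reach only later rows make up. A row lasts 1/8 s, in which the tool goes at most 62.5 mm and 10.7 degrees, less where a joint would pass 70% of its speed; a pose out of reach is approached as far as the arm can. A call with a gripper value outside its range is refused whole. "claw" is the closure in counts, from 0 (fully open) to 255 (shut), set as the call begins (left out, the last holds). The fingers move at their own pace and stop on an object; the grip force is fixed at half the most. Time passes only in rows, so rows that repeat a pose let the fingers close. It gives the time, the measured TCP pose, the force, the opening and the grip force at its end, in the units of the state.
- get_obs(): the state, without advancing time (a new reading comes with each control period).
- snapshot(name): name is "side" or "top" or "wrist"; returns the picture (480x640x3 uint8, blue, green, red); there is no depth.
- camera_model(name): a dict with "camera_matrix" (3x3 intrinsics, pixels), "camera_from_world" (4x4, takes a point from world to camera coordinates). Camera axes: x right, y up, looking along -z (the intrinsics and any distortion apply to the point x, -y, -z); pixel columns grow to the right and rows downward; lengths in m; the calibration is good to about 2 mm. A picture is of the moment at which its call begins: read the wrist's pose just before it. camera_model takes no time and is no camera call; for the wrist camera it gives the pose at the moment of the call.
- close_job(): hands the job in; it is judged then, once.
The state is a dict: "time": time; "joint_positions": joint angles; "qvel": joint speeds; "joint_torque": joint torques, N m; "tool_pos": TCP position; "ee_rot": TCP orientation; "wrist_force": force on the tool from outside, world axes, zero at the start; "wrist_torque": the same for the moment, N m; "width": finger opening in m; "finger_force": force on a finger pad.
Only numpy, scipy, OpenCV 4.12 (cv2) and the standard library are available. Lean on these libraries where they do the work, as an engineer would, in place of code of your own. Each camera call takes 0.05 s, during which the arm holds its last target. There are 200 camera calls.

## Working session

There is one attempt and no reset: what is moved stays moved. The work goes in short steps, Python scripts to look and compute and a tool call to move; the robot and the scene stay as the last step left them, time stands still between calls to the robot, and variables do not carry over. Pictures are saved under pics/ and viewed, at most 10 in all, crops included, and the job is handed in when it is done.

Besides the shell and the picture viewer there is one more tool, called after ">>>" as name(argument=value, ...), one argument or row to a line, values as JSON. servo_tool: Moves the arm, as the interface text tells. Its arguments: {"type":"object","properties":{"targets":{"type":"array"},"claw":{"type":"number"}},"required":["targets"]}

```bash
mkdir -p pics; cat > h.py <<'E'
from bench import *
import numpy as np, cv2
def ray(cm,u,v):
    K=np.array(cm["camera_matrix"]);T=np.array(cm["camera_from_world"])
    d=np.linalg.inv(K)@[u,v,1.];d=np.array([d[0],-d[1],-d[2]])
    R=T[:3,:3];return -R.T@T[:3,3],R.T@d
def on(cm,u,v,z):
    o,d=ray(cm,u,v);return (o+d*(z-o[2])/d[2]).round(4)
def proj(cm,p):
    T=np.array(cm["camera_from_world"]);c=T[:3,:3]@p+T[:3,3]
    q=np.array(cm["camera_matrix"])@[c[0],-c[1],-c[2]];return q[:2]/q[2]
E
python3 - <<'E'
from h import *
for n in("top","side"):
    cv2.imwrite(f"pics/{n}0.png",snapshot(n)); cm=camera_model(n); print(n,cm.keys(),ray(cm,320,240))
o=get_obs();print(o["tool_pos"],o["ee_rot"],o["width"],o["time"])
E
```

```text
top dict_keys(['camera_matrix', 'camera_from_world']) (array([0.45600458, 0.05462785, 1.00175168]), array([ 0.11073791, -0.01742954, -0.99370577]))
side dict_keys(['camera_matrix', 'camera_from_world']) (array([ 0.37926765, -0.68684845,  0.88475791]), array([ 0.15664605,  0.63945862, -0.75273259]))
[0.18051474 0.51905302 0.22322258] [-3.13960719e+00 -2.15108893e-04  2.80680675e+00] 0.09362276909054129 0.1
```

View pics/top0.png

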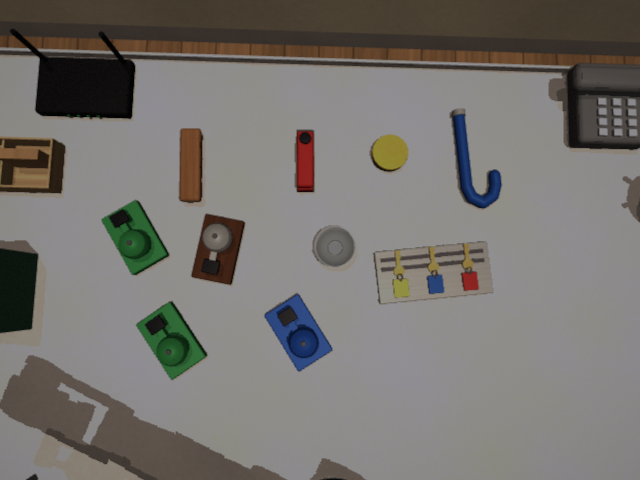

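View pics/side0.png

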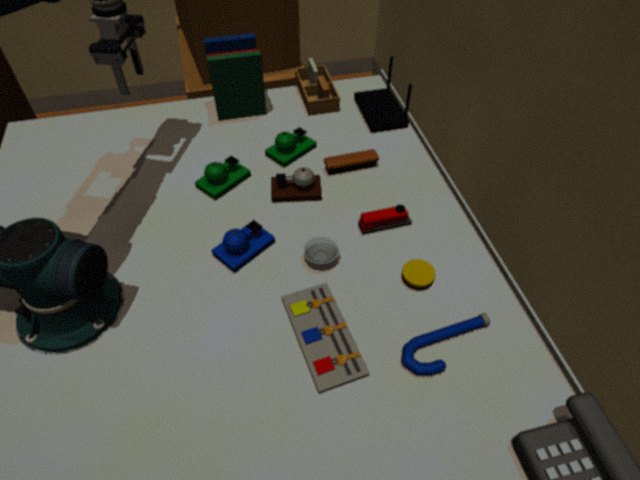

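Candidates in the top view: the bells are chrome on dark wood (217,248; pad at 211,267), green (135,237 and 171,340) and blue (298,332). I choose the chrome one. The red things are the tag on the rack (470,281) and the stapler (306,160), so the tag is the target. The blue and yellow tags are at (435,284) and (401,288).

```bash
python3 - <<'E'
from h import *
cm=camera_model("top");im=cv2.imread("pics/top0.png")
hsv=cv2.cvtColor(im,cv2.COLOR_BGR2HSV)
def cen(m,x0,y0,x1,y1):
    s=np.zeros_like(m);s[y0:y1,x0:x1]=m[y0:y1,x0:x1]
    c=max(cv2.findContours(s,0,2)[0],key=cv2.contourArea);return cv2.minAreaRect(c)
sat=((hsv[...,1]>150)&(hsv[...,2]>100)).astype(np.uint8)
P={}
for n,b,h in(("red",(458,270,484,294),(0,8)),("blue",(425,274,447,296),(100,125)),("yellow",(390,277,412,300),(24,36))):
    m=(sat&(hsv[...,0]>=h[0])&(hsv[...,0]<=h[1])).astype(np.uint8)
    r=cen(m,*b);P[n]=on(cm,*r[0],.017);print(n,r,P[n])
print("spacing",np.linalg.norm(P["red"]-P["blue"]),np.linalg.norm(P["blue"]-P["yellow"]))
m=(im.max(2)<28).astype(np.uint8)
r=cen(m,198,255,224,280);pad=on(cm,*r[0],.052);print("pad",r,pad)
m=((im.max(2)<110)&(im.max(2)>0)&(hsv[...,1]>60)).astype(np.uint8)
m=cv2.morphologyEx(m,cv2.MORPH_CLOSE,np.ones((15,15)))
r=cen(m,185,205,250,290);b=cv2.boxPoints(r);q=np.array([on(cm,*p,.022) for p in b]);print("block",q.mean(0),np.linalg.norm(np.diff(q,axis=0),axis=1))
# side cross-check
cs=camera_model("side")
for n,p in [*P.items(),("pad",pad)]:print(n,"side px",proj(cs,p).round(1))
a=cv2.resize(im[200:310,180:260],None,fx=5,fy=5,interpolation=2)
si=cv2.imread("pics/side0.png");c=cv2.resize(si[155:265-35,255:335],None,fx=5,fy=5);c=cv2.copyMakeBorder(c,0,550-c.shape[0],0,0,0)
cv2.imwrite("pics/crop.png",np.hstack([a,c])*1)
E
```

```text
red ((469.8385009765625, 280.70770263671875), (17.240825653076172, 14.139959335327148), 82.87498474121094) [ 0.4918 -0.2642  0.017 ]
blue ((435.34619140625, 283.7692565917969), (16.99275779724121, 13.14768123626709), 82.87498474121094) [ 0.484  -0.1949  0.017 ]
yellow ((394.0, 286.5), (1.0, 0.0), -90.0) [ 0.4765 -0.1122  0.017 ]
spacing 0.06973757953929861 0.08303938824437472
pad ((205.5, 265.5), (13.0, 7.0), 90.0) [0.5069 0.2561 0.052 ]
block [0.5425   0.239825 0.022   ] [0.12872451 0.08115528 0.1287115 ]
red side px [324.1 365.6]
blue side px [312.1 335.6]
yellow side px [299.9 302.9]
pad side px [281.1 176. ]
```

View pics/crop.png

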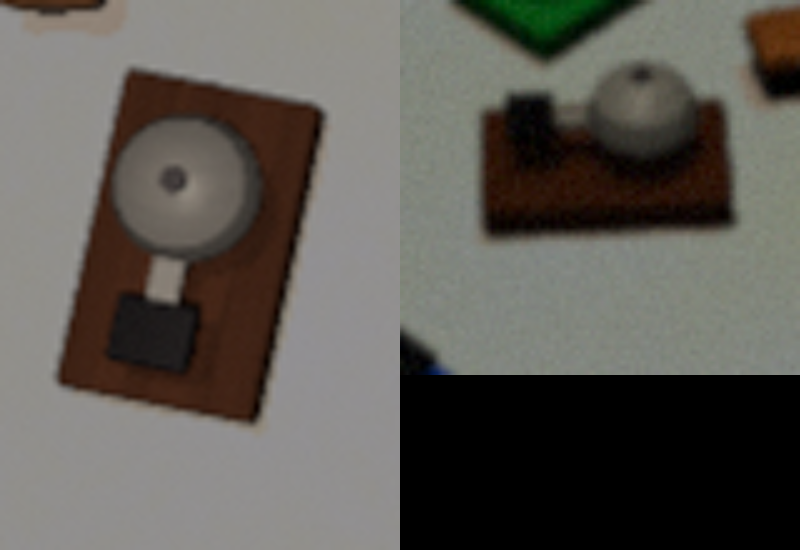

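The crop shows the chrome bell on the dark wooden block, with its black pad centred at about top px (210.2,266.2). Next I work out the shifts.

```bash
cat >> h.py <<'E'
from scipy.spatial.transform import Rotation as Ro
def shift(p):
    o=get_obs();return (Ro.from_euler("xyz",o["ee_rot"]).inv().apply(np.array(p)-o["tool_pos"])*100).round(2)
E
python3 - <<'E'
from h import *
cm=camera_model("top");cs=camera_model("side")
pad=on(cm,210.2,266.2,.052);print("pad",pad,proj(cs,pad))
dome=on(cm,180+174/5,200+180/5,.076);print("dome",dome,np.linalg.norm(dome[:2]-pad[:2]))
d=(dome-pad)[:2];d/=np.linalg.norm(d);bl=np.array([.5425,.2398]);print("pad from block",bl-.038*d, "dome", bl+.02*d)
y=on(cm,401,288,.017);print("yellow",y)
print(shift([pad[0],pad[1],.20]),shift([pad[0],pad[1],.10]))
E
```

```text
pad [0.5058 0.2471 0.052 ] [281.3189409  178.35015366]
dome [0.5615 0.2363 0.076 ] 0.05673737745084801
pad from block [0.50519479 0.24703333] dome [0.56213432 0.23599299]
yellow [ 0.4739 -0.1262  0.017 ]
[-39.66 -14.99   2.34] [-39.66 -14.97  12.34]
```

The pad measures (0.506, 0.247). The block geometry gives the same point, the dome distance is 57 mm (58 expected), and the side view agrees.

>>> servo_tool(
  targets=[
    [-5, -1.9, 0.3, 0],
    [-10, -3.8, 0.6, 0],
    [-15, -5.7, 0.9, 0],
    [-20.5, -7.8, 1.2, 0],
    [-26, -9.9, 1.5, 0],
    [-31.5, -12, 1.8, 0],
    [-36.5, -13.9, 2.1, 0],
    [-39.7, -15, 2.3, 0],
  ],
  claw=255,
)

```text
time: 1.1
tool_pos: [0.5077, 0.2452, 0.2003]
ee_rot: [-3.14, -0.001, 2.804]
wrist_force: [0.4, -0.2, 1.0]
width: 0.0175
finger_force: 0.0
```

>>> servo_tool(
  targets=[
    [0, 0, 3, 0],
    [0, 0, 7, 0],
    [0, 0, 10, 0],
    [0, 0, 10, 0],
    [0, 0, 10, 0],
  ],
)

```text
time: 1.72
tool_pos: [0.507, 0.2476, 0.1024]
ee_rot: [3.141, 0.001, 2.807]
wrist_force: [0.4, -0.6, 0.5]
width: 0.0002
finger_force: 0.0
```

```bash
python3 - <<'E'
from h import *
print(shift([.5055,.247,.071]),get_obs()["width"])
a=snapshot("side")[130:230,240:340];b=snapshot("wrist")
cv2.imwrite("pics/chk.png",np.hstack([cv2.resize(a,(400,400)),cv2.copyMakeBorder(cv2.resize(b,(400,300)),0,100,0,0,0)]))
cm=camera_model("wrist");print(proj(cm,np.array([.5055,.247,.052])))
E
```

```text
[ 0.12 -0.11  3.14] 0.00018203626734660872
[318.38053963 271.34384878]
```

View pics/chk.png

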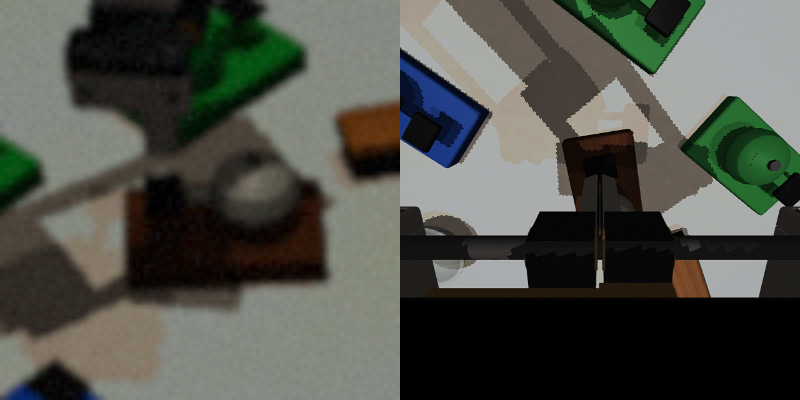

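The side view shows the closed fingertips directly over the pad, with the dome clear. In the wrist view the pad sits just under the tips at about (600,163) in the composite. I press gently.

>>> servo_tool(
  targets=[
    [0.1, -0.1, 2, 0],
    [0.1, -0.1, 3, 0],
    [0.1, -0.1, 3.4, 0],
    [0.1, -0.1, 3.7, 0],
    [0.1, -0.1, 3.9, 0],
    [0.1, -0.1, 4.1, 0],
    [0.1, -0.1, 4.1, 0],
  ],
)

```text
time: 2.7
tool_pos: [0.5053, 0.247, 0.0615]
ee_rot: [3.141, 0.001, 2.807]
wrist_force: [-3.6, -0.8, 6.6]
width: 0.0005
finger_force: 3.5
```

>>> servo_tool(
  targets=[
    [0, 0, 0.1, 0],
    [0, 0, 0.2, 0],
    [0, 0, 0.3, 0],
    [0, 0, 0.3, 0],
  ],
)

```text
time: 3.2
tool_pos: [0.5055, 0.2471, 0.0599]
ee_rot: [3.14, 0.001, 2.807]
wrist_force: [-4.9, -0.8, 10.4]
width: 0.0004
finger_force: 5.7
```

The force has risen to about 10 N, so the lever is at its stop. Now I release it straight up.

>>> servo_tool(
  targets=[
    [0, 0, -0.5, 0],
    [0, 0, -1, 0],
    [0, 0, -2, 0],
    [0, 0, -5, 0],
    [0, 0, -10, 0],
    [0, 0, -14, 0],
    [0, 0, -14, 0],
  ],
)

```text
time: 4.08
tool_pos: [0.5075, 0.2474, 0.2019]
ee_rot: [3.136, 0.008, 2.807]
wrist_force: [0.4, -0.0, 0.4]
width: 0.0004
finger_force: 0.0
```

```bash
python3 - <<'E'
from h import *
R=[.4918,-.2642]
print(shift(R+[.2]),get_obs()["tool_pos"],get_obs()["wrist_force"])
a=snapshot("side");cv2.imwrite("pics/side1.png",a)
cv2.imwrite("pics/c2.png",np.hstack([cv2.resize(i[140:220,250:350],(400,320)) for i in(cv2.imread("pics/side0.png"),a)]))
E
```

```text
[-1.533e+01 -4.883e+01  2.000e-02] [0.50753938 0.24738767 0.20191631] [ 0.38370483 -0.04607696  0.38464107]
```

View pics/c2.png

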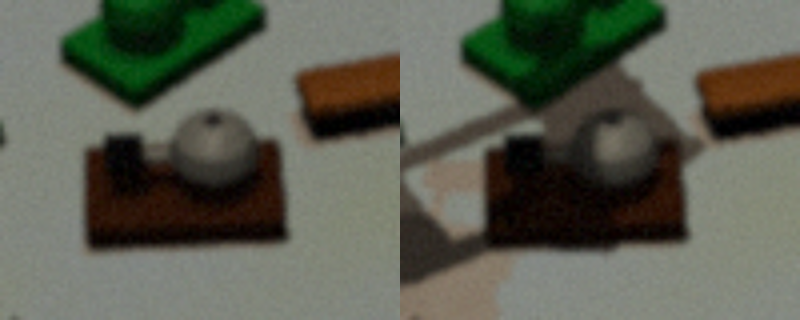

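The before and after crops match: the bell has not moved and the lever is back up. I move over the red tag at height.

>>> servo_tool(
  targets=[
    [-1.5, -5, 0, 0],
    [-3.3, -10.5, 0, 0],
    [-5.1, -16.2, 0, 0],
    [-6.9, -22, 0, 0],
    [-8.7, -27.7, 0, 0],
    [-10.5, -33.5, 0, 0],
    [-12.3, -39.2, 0, 0],
    [-14, -44.7, 0, 0],
  ],
)

```text
time: 5.12
tool_pos: [0.4892, -0.2231, 0.1945]
ee_rot: [3.141, -0.004, 2.806]
wrist_force: [1.1, -0.4, 0.6]
width: 0.0003
finger_force: 0.0
```

>>> servo_tool(
  targets=[
    [-1.3, -4.1, 0, 0],
    [-1.3, -4.1, 0, 0],
    [-1.3, -4.1, 2, 0],
    [-1.3, -4.1, 5, 0],
    [-1.3, -4.1, 8, 0],
    [-1.3, -4.1, 9, 0],
    [-1.3, -4.1, 9, 0],
    [-1.3, -4.1, 9, 0],
  ],
)

```text
time: 6.12
tool_pos: [0.49, -0.2645, 0.1086]
ee_rot: [-3.141, 0.002, 2.807]
wrist_force: [0.8, -0.6, 1.2]
width: 0.0001
finger_force: 0.0
```

```bash
python3 - <<'E'
from h import *
print(shift([.4918,-.2642,.057]))
a=snapshot("side")[270:400,260:390];b=snapshot("wrist")
cv2.imwrite("pics/c3.png",np.hstack([cv2.resize(a,(400,400)),cv2.copyMakeBorder(cv2.resize(b,(400,300)),0,100,0,0,0)]))
print(proj(camera_model("wrist"),np.array([.4918,-.2642,.017])))
E
```

```text
[-0.14  0.09  5.16]
[322.35228359 256.45284524]
```

View pics/c3.png

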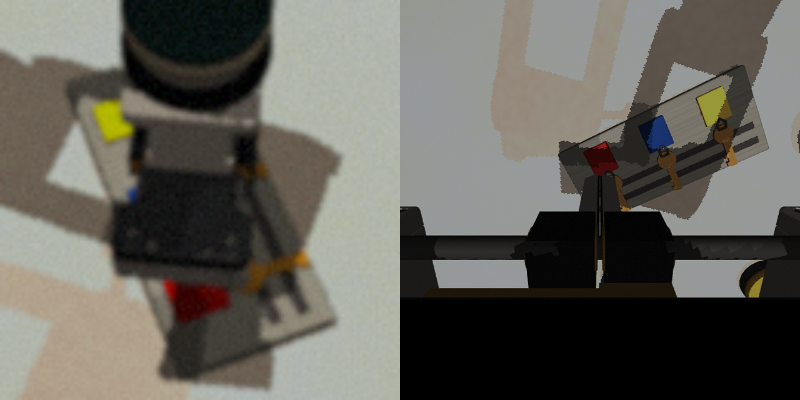

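The predicted tag position, composite (601,160), lands on the red tag seen at (601,158). I descend to tips 2 cm above it and hold.

>>> servo_tool(
  targets=[
    [-0.1, 0.1, 2, 0],
    [-0.1, 0.1, 4, 0],
    [-0.1, 0.1, 5.1, 0],
    [-0.1, 0.1, 5.1, 0],
    [-0.1, 0.1, 5.1, 0],
    [-0.1, 0.1, 5.1, 0],
    [-0.1, 0.1, 5.1, 0],
    [-0.1, 0.1, 5.1, 0],
  ],
)

```text
time: 7.22
tool_pos: [0.4907, -0.2639, 0.0565]
ee_rot: [-3.142, 0.0, 2.807]
wrist_force: [-0.4, -0.7, -0.6]
width: 0.0005
finger_force: 0.0
```

>>> servo_tool(
  targets=[
    [0, 0, 0, 0],
    [0, 0, 0, 0],
    [0, 0, 0, 0],
    [0, 0, 0, 0],
    [0, 0, 0, 0],
    [0, 0, 0, 0],
    [0, 0, 0, 0],
    [0, 0, 0, 0],
  ],
)

```text
time: 8.22
tool_pos: [0.4906, -0.2638, 0.0563]
ee_rot: [3.141, 0.0, 2.807]
wrist_force: [-0.3, 0.0, -0.1]
width: 0.0003
finger_force: 0.0
```

>>> servo_tool(
  targets=[
    [0, 0, 0, 0],
    [0, 0, 0, 0],
    [0, 0, 0, 0],
    [0, 0, 0, 0],
    [0, 0, 0, 0],
    [0, 0, 0, 0],
    [0, 0, 0, 0],
    [0, 0, 0, 0],
  ],
)

```text
time: 9.22
tool_pos: [0.4906, -0.2638, 0.0562]
ee_rot: [3.141, -0.0, 2.807]
wrist_force: [-0.1, 0.0, -0.9]
width: 0.0005
finger_force: 0.0
```

>>> servo_tool(
  targets=[
    [0, 0, -2, 0],
    [0, 0, -6, 0],
    [0, 0, -11, 0],
    [0, 0, -16, 0],
    [0, 0, -19, 0],
    [0, 0, -19, 0],
    [0, 0, -19, 0],
    [0, 0, -19, 0],
  ],
)

```text
time: 10.22
tool_pos: [0.4898, -0.2633, 0.2436]
ee_rot: [3.14, -0.004, 2.807]
wrist_force: [-0.6, 0.3, 0.4]
width: 0.0008
finger_force: 0.0
```

```bash
python3 -c "
from bench import *
print(close_job())"
```

```text
the job is handed in; nothing more can be done
None
```

I pressed the bell lever down to its stop and it sprang back. I then held the fingertips about 2 cm over the red tag for over two seconds and raised the hand to 24 cm with no sign of contact, and handed the job in; no verdict was returned.

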